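# Bolt the gouge chest shut

### The arm

A 6-joint arm with a two-finger parallel gripper is mounted at the origin on the work surface. World frame = base frame: x ahead of the robot, y to its left, z up, the work surface at z = 0. Lengths are in m, angles in degrees, forces in N, time in s.
With the tool pointing down it reaches from about 0.25 to 0.8 m from the base axis. Payload 8.5 kg.
Tool frame: the origin (TCP) lies at the very end of the fingers, on their centre line; the grasp point (between the pads) lies 19 mm behind it; z points along the fingers, y is the line along which they close (so a half turn about z gives the same grasp; the last joint's range is limited). The gripper opens to 85 mm and grips with 20 to 120 N. Pads are 22 mm wide; open, the fingers measure 114 mm over their backs; the gripper's body (76 mm by 85 mm) begins 54 mm behind the grasp point. The pads swing forward as they close: fully open they stand 13 mm farther back than shut.
Start: joints at [-64.916, 13.648, -0.773, 75.585, 0, 90], TCP at [0.223, -0.475, 0.231] pointing down, gripper open.
Joint ranges: [-152.45, 152.45], [-59.26, 108.67], [-65.41, 83.53], [-104.44, 129.93], [-82.83, 76.93], [-180, 180]. Speed limits (degrees/s): [127.2, 127.2, 159.86, 180, 180, 180].

### API

Orientations are given as a 3x3 rotation matrix whose columns are the frame's x, y, z axes.
In Python, from rig import arm gives the robot as it stands.
- The arm moves only by the tool jog_arm, never from a script. Its argument "series" is a list that holds one entry, the list of rows, each a list of 5 numbers: the shift along the tool's x, y, z in cm, then the turn about the tool's z in degrees, then the finger opening in cm, from 0 to 8.54. In form: [[[dx, dy, dz, yaw, jaw], ...]]. A call has 1 to 10 rows; each row is the pose to reach, as a shift and turn from the pose commanded when the call began, along the tool's axes at that moment; what a row does not reach only later rows make up. A row lasts 1/8 s, in which the tool goes at most 62.5 mm and 10.7 degrees, less where a joint would pass 70% of its speed; a pose out of reach is approached as far as the arm can. A call with a gripper value outside its range is refused whole. The fingers move at their own pace and stop on an object; "newtons" is the grip in N (left out, the last holds). Time passes only in rows, so rows that repeat a pose let the fingers close. It gives the time, the measured TCP pose, the force, the opening and the grip force at its end, in the units of the state.
- arm.observe(): the state, without advancing time (a new reading comes with each control period).
- arm.grab_frame(name): name is "scene" or "top" or "wrist"; returns the picture (420x560x3 uint8, blue, green, red); there is no depth.
- arm.calibration(name): a dict with "vfov" (degrees; the focal length in pixels is half the picture's height over the tangent of half this angle, whatever the lens; pixels are square), "cx", "cy" (the principal point, pixels), "rvec" (rotation vector, rad) and "tvec" (3), from world to camera coordinates, as OpenCV has them. Camera axes: x right, y down, z forward; pixel columns grow to the right and rows downward; lengths in m; the calibration is good to about 2 mm. The wrist camera is an equidistant fisheye: a pixel r from the principal point sees the ray r / f radians off the axis. A picture is of the moment at which its call begins: read the wrist's pose just before it. calibration takes no time and is no camera call; for the wrist camera it gives the pose at the moment of the call.
- arm.job_done(): hands the job in; it is judged then, once.
The state is a dict: "t": time; "qpos": joint angles; "joint_vel": joint speeds; "tau": joint torques, N m; "position": TCP position; "orientation": TCP orientation; "contact_force": force on the tool from outside, world axes, zero at the start; "ft_torque": the same for the moment, N m; "gripper_width": opening from 0.0 (shut) to 1.0 (fully open); "finger_force": force on a finger pad.
Only numpy, scipy, OpenCV 4.12 (cv2) and the standard library are available. Lean on these libraries where they do the work, as an engineer would, in place of code of your own. Each camera call takes 0.05 s, during which the arm holds its last target. There are 200 camera calls.

### The job

Bolt the closed two-leaf gouge chest: push the barrel bolt's brass knob along its slot until the bolt is fully home in the keeper, then push the knob over sideways, towards the chest's front (the robot's side), all the way down into the locking notch. Only push the knob, never take it between the fingers; do not lift either lid leaf, and leave the owl, gouge, brush jar and whetstone where they are.

Things in the scene. Friction and masses are not known exactly. Their poses are not given: they have to be found in the camera images.
- chest: Pale wooden chest fixed on the bench, 240 (x) by 360 (y) mm, lid top 101 mm above the bench. Origin: centre of its underside; z up, front = its -x side. Place varies, yaw up to 0.6 rad either way. Two lid leaves meet in a seam along x at chest y = 0; the bolt on the -y leaf shoots towards +y into the keeper on the +y leaf.
- slot_corner (a point): Corner of the L slot, taken on the barrel's axis: chest frame (0, -30, 117) mm. The slot's long leg runs along the top of the barrel for 45 mm of pin travel, 10 mm wide; at its +y end the short leg, 10 mm wide, goes from the top round the barrel's side towards chest -x.
- barrel (a point): Black iron barrel fixed to the lid along the chest's y, 25 mm diameter, chest y -102 to -8 mm, on a plate 42 mm wide. Origin on its axis (16 mm above the lid) at the pin's place with the bolt drawn back, 45 mm from the slot's corner. Its top is 129.5 mm above the bench; near it only the knob and stem stand higher.
- knob_center (a point): Centre of the brass ball knob, 18 mm diameter, on an 8 mm stem (the pin). The ball's centre is 29 mm from the barrel's axis: upright it is 146 mm above the bench (45 mm above the lid); turned fully down it lies beside the barrel on the chest's -x side, 28.6 mm from the axis and 122 mm above the bench (ball top 131 mm).
- bolt (a joint): Travel of the bolt (m) along the chest's +y: 0 = drawn right back, 0.045 = fully home at the slot's end, where the pin meets a firm stop. Starts between 0 and 0.015. Friction about 2.5 N, no spring: it stays where it is left. The slot lets the knob turn only over about the last 2 mm of travel, and once turned down the knob cannot slide back.
- knob (a joint): Turn of the knob about the barrel axis (rad): 0 = upright in the long leg (0.1 rad of play there, up to 0.35 under a hard sideways push), positive towards the chest's -x side, 1.4 = fully down in the notch (firm stop). About 1 N across the stem at the ball turns it; polished, no spring, it stays where it is left.
- bolt_tip (a point): Free end of the steel bolt rod, 14 mm diameter, on its axis. It goes through the keeper, ending 39 mm past the seam, when the bolt is home.
- keeper (a point): Mouth of the keeper, a black iron staple 25 mm wide and 30 mm high on the +y leaf, chest frame (0, 12, 117) mm.
- bolt_leaf (a joint): Lid leaf that carries the bolt, 240 by 179 mm, 16 mm thick, hinged on its outer (-y) edge; 0 = shut, positive = lifted (rad). Loose, about 1.2 kg with the bolt.
- keeper_leaf (a joint): Lid leaf that carries the keeper, hinged on its outer (+y) edge; 0 = shut, positive = lifted (rad).
- owl: Carved wooden owl, 50 mm diameter, 66 mm tall, standing loose on one of the lid leaves, towards the back (+x of the chest), 60 mm or more from the bolt's axis; origin at the centre of its base.
- gouge: Carving gouge 150 mm long and 18 mm thick lying loose on the other lid leaf, towards the back, roughly along the chest's y; origin at the middle of its length, on its underside, handle towards -y.
- brush_jar: Blue ceramic jar 72 mm diameter and 82 mm tall with brushes standing up to 205 mm, loose on the bench beside one end of the chest; origin at the centre of its base.
- whetstone: Whetstone on a wooden base, 180 by 62 mm, 32 mm high, loose on the bench beside the other end of the chest; origin at the centre of its underside.

How it is judged (in metres and radians):
On the way, in this order (a step that is already met when the one before it is completed fails the run):
1. the bolt is fully home with its knob not yet turned down (value of joint bolt above 0.0415 m and value of joint knob below 0.6 rad), for 0.1 s.
2. the knob is turned down into the notch (value of joint bolt above 0.0415 m and value of joint knob above 1.22 rad), for 0.1 s.
At the end, for the whole second after the job is handed in: The bolt is home (within 3.5 mm of its 45 mm end stop, its tip at least 20 mm past the keeper's mouth), the knob is turned down at least 1.22 of its 1.4 rad, and both leaves are shut (within 0.03 rad) (all of step 2 and y of bolt_tip in the frame of keeper above 0.02 m and value of joint each of bolt_leaf, keeper_leaf below 0.03 rad); the robot touches nothing.
It fails at once if a lid leaf is lifted (more than 0.06 rad) (value of joint any of bolt_leaf, keeper_leaf above 0.06 rad).
It fails at once if the knob is taken between the fingers (grasp point within 13 mm of its centre while the fingers press on it) (distance between the grasp point and knob_center below 0.013 m and contact force between the fingers and knob above 0.5 N).
It fails at once if the owl, gouge, brush jar or whetstone is moved more than 20 mm, lifted or tipped (distance of any of owl, gouge, brush_jar, whetstone from where it was at the start of the episode above 0.02 m or angle between any of owl, brush_jar's own z axis and vertical above 0.4 rad).
It also fails if it takes over 48 s, if anything falls off the work surface, if the arm or the gripper's body presses on something with over 40 N, if the wrist force passes 120 N, or if a joint passes its speed limit or range.

## Working session

There is one attempt and no reset: what is moved stays moved. The work goes in short steps, Python scripts to look and compute and a tool call to move; the robot and the scene stay as the last step left them, time stands still between calls to the robot, and variables do not carry over. Pictures are saved under pics/ and viewed, at most 10 in all, crops included, and the job is handed in when it is done.

Besides the shell and the picture viewer there is one more tool, called after ">>>" as name(argument=value, ...) on one line, values as JSON. jog_arm: Moves the arm, as the interface text tells. Its arguments: {"type":"object","properties":{"series":{"type":"array","items":{"type":"array","items":{"type":"array","items":{"type":"number"}}}},"newtons":{"type":"number"}},"required":["series"]}

```bash
mkdir -p pics; ls; python3 - <<'E'
from rig import arm
import cv2
s=arm.observe();print(s['t'],s['position'],s['orientation'],s['gripper_width'])
for n in("top","scene"):
    cv2.imwrite(f"pics/{n}0.png",arm.grab_frame(n)); print(n,arm.calibration(n))
E
```

```text
pics
0.0 [ 0.22239826 -0.47509898  0.23069182] [[ 9.05693673e-01  4.23932324e-01 -5.96532495e-04]
 [ 4.23932744e-01 -9.05692761e-01  1.28526633e-03]
 [ 4.59078132e-06 -1.41694724e-03 -9.99998996e-01]] 1.0042663601807211
top {'vfov': 53.44016076008752, 'cx': 277.3094113691494, 'cy': 206.93263129589062, 'rvec': array([ 2.18801635, -2.12929651,  0.09309078]), 'tvec': array([0.0458626 , 0.51335256, 0.92453435])}
scene {'vfov': 47.89225937212482, 'cx': 273.65331552024395, 'cy': 204.4403612181957, 'rvec': array([ 1.39583307,  2.2151676 , -0.85493964]), 'tvec': array([ 0.18195442, -0.27287739,  1.4717009 ])}
```

View pics/top0.png

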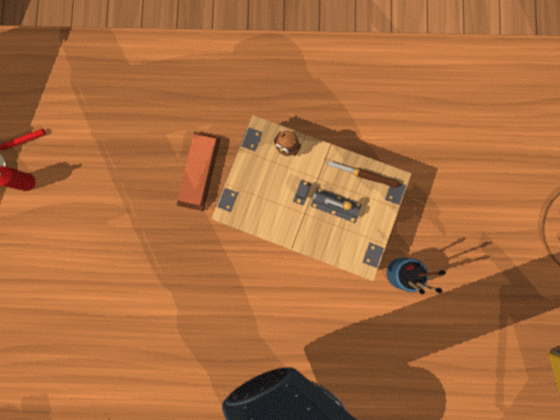

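View pics/scene0.png

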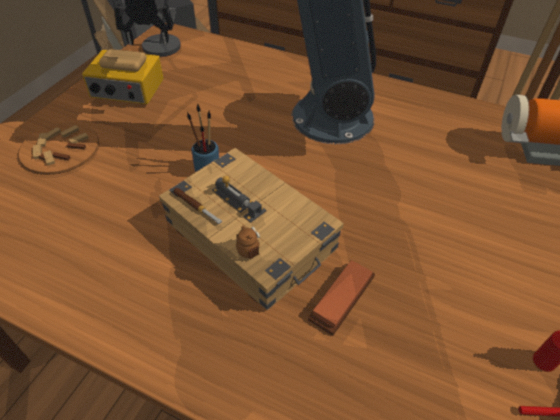

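Top view: the lid's corners are near (252,116), (411,173), (375,280) and (213,220). The barrel runs from (315,197) to (360,215) with the brass knob near (346,204). The keeper is at (303,192), the owl at (287,142), the gouge at (365,174) and the jar at (408,275).

```bash
cat > h.py <<'E'
import numpy as np, cv2
def ray(cal,uv):
    f=210/np.tan(np.radians(cal['vfov'])/2)
    R=cv2.Rodrigues(cal['rvec'])[0]
    d=np.array([(uv[0]-cal['cx'])/f,(uv[1]-cal['cy'])/f,1.])
    return -R.T@cal['tvec'],R.T@d
def onplane(cal,uv,z):
    o,d=ray(cal,uv); return o+d*(z-o[2])/d[2]
E
python3 - <<'E'
from rig import arm
import cv2,numpy as np
from h import *
c=arm.calibration("top");im=cv2.imread("pics/top0.png")
P=[onplane(c,u,.101)[:2] for u in[(252,116),(411,173),(375,280),(213,220)]]
P=np.array(P);print(P.round(4),[np.linalg.norm(P[i]-P[i-1]).round(4) for i in range(4)])
C=P.mean(0)
yv=P[0]-P[1]+P[3]-P[2];yaw=np.arctan2(-yv[0],yv[1])
xv=P[0]-P[3]+P[1]-P[2];print("C",C,"yaw",yaw,np.arctan2(xv[1],xv[0]))
a=(yaw+np.arctan2(xv[1],xv[0]))/2
R=np.array([[np.cos(a),-np.sin(a)],[np.sin(a),np.cos(a)]])
hsv=cv2.cvtColor(im,cv2.COLOR_BGR2HSV)
print("corner",C+R@[0,-.03],"barrel",C+R@[0,-.075])
roi=np.zeros(im.shape[:2],np.uint8);roi[190:222,312:364]=1
m=((hsv[...,1]>110)&(hsv[...,2]>110)&(roi>0)).astype(np.uint8)
n,l,st,ce=cv2.connectedComponentsWithStats(m)
for i in range(1,n):
    w=onplane(c,ce[i],.146)[:2];print(st[i],ce[i],w,R.T@(w-C))
for nm,u,z in[("keeper",(303,192),.131),("barrelL",(315,197),.1295),("barrelR",(360,215),.1295),("owl",(287,142),.14)]:
    print(nm,R.T@(onplane(c,u,z)[:2]-C))
cv2.imwrite("pics/crop.png",cv2.resize(im[100:290,200:450],None,fx=3,fy=3,interpolation=cv2.INTER_CUBIC))
E
```

```text
[[ 0.6998  0.1184]
 [ 0.5836 -0.2218]
 [ 0.3583 -0.1469]
 [ 0.473   0.1928]] [np.float64(0.2387), np.float64(0.3595), np.float64(0.2374), np.float64(0.3585)]
C [ 0.52869449 -0.01437335] yaw -0.3273803249781996 -0.3187541874675916
corner [ 0.51917019 -0.04282133] barrel [ 0.50488374 -0.0854933 ]
[312 190   4   6  14] [312.92857143 191.71428571] [ 0.53195376 -0.0129472 ] [0.00263788 0.00238711]
[318 190   4   2   7] [319.28571429 190.42857143] [ 0.53487568 -0.02559444] [ 0.00942385 -0.0086782 ]
[326 190  38  32 386] [352.85492228 199.05699482] [ 0.51922111 -0.0926911 ] [ 0.01588078 -0.07727364]
[338 197   2   2   3] [338.66666667 197.33333333] [ 0.52195379 -0.06443979] [ 0.00950295 -0.04961632]
[312 199   1   1   1] [312. 199.] [ 0.51722333 -0.01137748] [-0.01182883 -0.00080095]
[343 201   9   9  66] [346.68181818 205.27272727] [ 0.50643385 -0.08055637] [-9.74466683e-05 -6.98263469e-02]
[312 204  43  18 340] [325.92647059 216.05294118] [ 0.4838043  -0.03966902] [-0.03453706 -0.03823861]
keeper [-0.00246046  0.02093678]
barrelL [-0.00356811 -0.00548475]
barrelR [-0.00707382 -0.10328504]
owl [0.08207565 0.08640852]
```

View pics/crop.png

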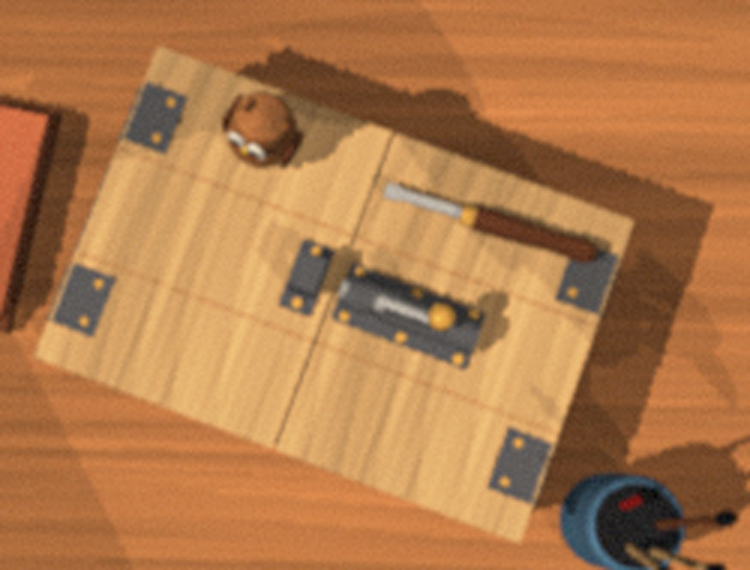

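The knob sits at chest (0, -70) mm, so the bolt is about 5 mm out, and every size checks. I'm moving above a point behind the knob, with tool x along chest +y.

>>> jog_arm(series=[[[2, -1, -4, -5, 0], [7, -3.6, -4, -11, 0], [12, -6.2, -4, -18, 0], [17, -8.9, -4, -25, 0], [22, -11.6, -4, -32, 0], [27, -14.2, -4, -39, 0], [32, -16.9, -4, -44, 0], [36.5, -19.3, -4, -46.4, 0], [40, -21.1, -3, -46.4, 0], [40, -21.1, -2, -46.4, 0]]], newtons=60)

```text
t: 1.35
position: [0.4966, -0.1127, 0.2504]
orientation: [[0.314, 0.949, -0.001], [0.949, -0.314, 0.001], [0.0, -0.001, -1.0]]
contact_force: [0.0, 0.1, 0.2]
gripper_width: 0.003
finger_force: 0.0
```

```bash
cat >> h.py <<'E'
C=np.array([.5287,-.0144]);a=-.323
R2=np.array([[np.cos(a),-np.sin(a)],[np.sin(a),np.cos(a)]])
def rep(arm):
    s=arm.observe();p=s['position'];O=s['orientation']
    print("t",s['t'],"p",p.round(4),"chest mm",(R2.T@(p[:2]-C)*1000).round(1),"toolx deg",np.degrees(np.arctan2(O[1,0],O[0,0])).round(2),"tilt",O[:,2].round(4),"F",s['contact_force'].round(2),"w",s['gripper_width'])
E
python3 - <<'E'
from rig import arm
from h import *
rep(arm)
cv2.imwrite("pics/w1.png",arm.grab_frame("wrist"))
E
```

```text
t 1.35 p [ 0.4966 -0.1127  0.2504] chest mm [   0.7 -103.4] toolx deg 71.69 tilt [-6.e-04  6.e-04 -1.e+00] F [0.02 0.15 0.15] w 0.0031825571717505807
```

View pics/w1.png

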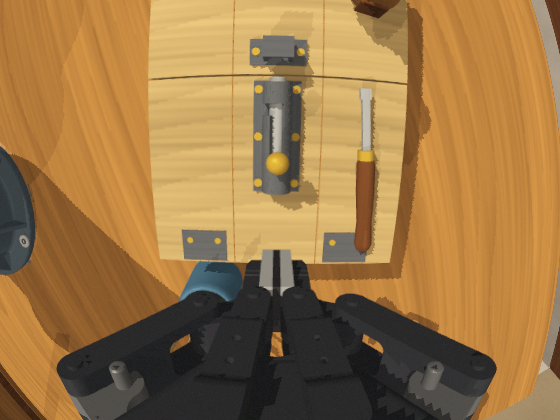

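The wrist view shows the knob at (277,162), in line with the closed fingertips at (277,255). The barrel is upright in the picture and the keeper is at (278,50). Next I check the knob's position from this view.

```bash
python3 - <<'E'
from rig import arm
from h import *
c=arm.calibration("wrist");f=210/np.tan(np.radians(c['vfov'])/2)
R=cv2.Rodrigues(c['rvec'])[0];o=-R.T@c['tvec']
for n,u,z in[("knob",(277.5,162.5),.146),("keeper front R",(306,40),.131),("barrel bottom",(277,192),.1295),("seamL",(150,79),.101),("seamR",(407,82),.101),("plateBL",(254,192),.103),("plateBR",(300,192),.103)]:
    v=np.array([u[0]-c['cx'],u[1]-c['cy']]);r=np.hypot(*v);th=r/f
    d=R.T@np.array([*(v/r*np.sin(th)),np.cos(th)])
    p=o+d*(z-o[2])/d[2];print(n,p.round(4),(R2.T@(p[:2]-C)*1000).round(1))
E
```

```text
knob [ 0.5065 -0.0813  0.146 ] [  0.2 -70.5]
keeper front R [0.5588 0.0041 0.131 ] [22.7 27.1]
barrel bottom [ 0.4974 -0.1074  0.1295] [ -0.1 -98.1]
seamL [0.4185 0.026  0.101 ] [-117.3    3.4]
seamR [ 0.6428 -0.0515  0.101 ] [120.   1.]
plateBL [ 0.4752 -0.1072  0.103 ] [ -21.3 -104.9]
plateBR [ 0.5153 -0.1205  0.103 ] [  21.  -104.9]
```

Both views agree. I descend behind the knob to z = 0.134 and start pushing.

>>> jog_arm(series=[[[0, 0, 4, 0, 0], [0, 0, 8, 0, 0], [0, 0, 10.5, 0, 0], [0, 0, 11.6, 0, 0], [0, 0, 11.6, 0, 0], [0.8, 0, 11.6, 0, 0], [1.3, 0, 11.6, 0, 0], [1.8, 0, 11.6, 0, 0], [2.3, 0, 11.6, 0, 0], [2.5, 0, 11.6, 0, 0]]])

```text
t: 2.65
position: [0.5035, -0.0909, 0.1355]
orientation: [[0.317, 0.948, 0.0], [0.948, -0.317, -0.0], [-0.0, 0.0, -1.0]]
contact_force: [-0.1, -2.7, 1.3]
gripper_width: -0.001
finger_force: 1.3
```

Contact is at 2.7 N, as expected for the bolt's friction. About 30 mm remain.

>>> jog_arm(series=[[[0.6, 0, 0, 0, 0], [1.2, 0, 0, 0, 0], [1.7, 0, 0, 0, 0], [2.1, 0, 0, 0, 0], [2.4, 0, 0, 0, 0], [2.6, 0, 0, 0, 0], [2.8, 0, 0, 0, 0], [2.8, 0, 0, 0, 0]]])

```text
t: 3.65
position: [0.5122, -0.0643, 0.1353]
orientation: [[0.317, 0.948, -0.0], [0.948, -0.317, 0.0], [0.0, -0.0, -1.0]]
contact_force: [-0.6, -0.4, 1.7]
gripper_width: -0.001
finger_force: 0.7
```

```bash
python3 - <<'E'
from rig import arm
from h import *
rep(arm)
E
```

```text
t 3.65 p [ 0.5122 -0.0643  0.1353] chest mm [  0.2 -52.6] toolx deg 71.49 tilt [-2.e-04  4.e-04 -1.e+00] F [-0.6  -0.43  1.69] w -0.0005685593910856701
```

Still in free travel. I keep going in 1 mm steps until the stop shows in the force.

>>> jog_arm(series=[[[0.1, 0, 0, 0, 0], [0.2, 0, 0, 0, 0], [0.3, 0, 0, 0, 0], [0.3, 0, 0, 0, 0]]])

```text
t: 4.15
position: [0.5131, -0.0616, 0.1352]
orientation: [[0.317, 0.948, -0.0], [0.948, -0.317, 0.0], [0.0, -0.0, -1.0]]
contact_force: [-0.1, -2.7, -0.3]
gripper_width: 0.006
finger_force: 1.1
```

>>> jog_arm(series=[[[0.1, 0, 0, 0, 0], [0.2, 0, 0, 0, 0], [0.3, 0, 0, 0, 0], [0.3, 0, 0, 0, 0]]])

```text
t: 4.65
position: [0.5141, -0.0589, 0.1353]
orientation: [[0.318, 0.948, -0.0], [0.948, -0.318, -0.0], [-0.0, -0.0, -1.0]]
contact_force: [-0.4, -3.2, 0.8]
gripper_width: -0.002
finger_force: 1.8
```

>>> jog_arm(series=[[[0.1, 0, 0, 0, 0], [0.2, 0, 0, 0, 0], [0.3, 0, 0, 0, 0], [0.3, 0, 0, 0, 0]]])

```text
t: 5.15
position: [0.5143, -0.0581, 0.1353]
orientation: [[0.319, 0.948, -0.001], [0.948, -0.319, -0.005], [-0.005, 0.0, -1.0]]
contact_force: [-5.1, -15.1, 3.0]
gripper_width: 0.002
finger_force: 7.8
```

```bash
python3 - <<'E'
from rig import arm
from h import *
rep(arm)
cv2.imwrite("pics/w2.png",arm.grab_frame("wrist"))
E
```

```text
t 5.15 p [ 0.5143 -0.0581  0.1353] chest mm [  0.2 -46.1] toolx deg 71.39 tilt [-0.0014 -0.0046 -1.    ] F [ -5.11 -15.13   3.  ] w 0.0020027570790242754
```

View pics/w2.png

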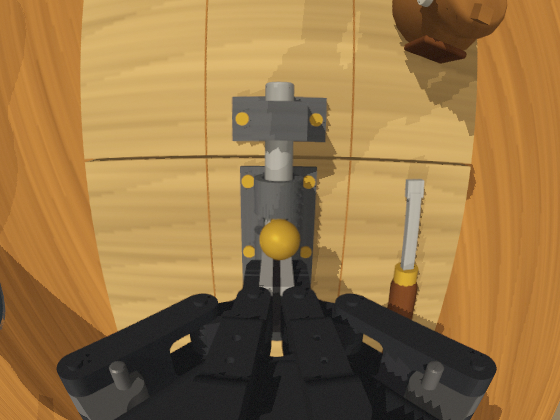

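The bolt is home: the firm stop showed at 15 N, the rod runs through the keeper at (279,92), and the knob is at (279,240). I back off, rise, and go round to the knob's +x side.

>>> jog_arm(series=[[[-0.8, 0, 0, 0, 0], [-1.5, 0, 0, 0, 0], [-1.5, 0, -3, 0, 0], [-1.5, 1.5, -5, 0, 0], [-1, 4, -5, 0, 0], [1.3, 4, -5, 0, 0], [1.3, 4, -5, 0, 0], [1.3, 4, -2, 0, 0], [1.3, 4, 0, 0, 0], [1.3, 4, 0, 0, 0]]])

```text
t: 6.45
position: [0.5557, -0.0565, 0.1341]
orientation: [[0.318, 0.948, -0.003], [0.948, -0.318, 0.001], [-0.0, -0.003, -1.0]]
contact_force: [0.5, -0.2, 0.6]
gripper_width: 0.003
finger_force: 0.0
```

```bash
python3 - <<'E'
from rig import arm
from h import *
rep(arm)
cv2.imwrite("pics/w3.png",arm.grab_frame("wrist"))
E
```

```text
t 6.45 p [ 0.5557 -0.0565  0.1341] chest mm [ 39.  -31.4] toolx deg 71.48 tilt [-3.e-03  6.e-04 -1.e+00] F [ 0.54 -0.23  0.59] w 0.003183796386098564
```

View pics/w3.png

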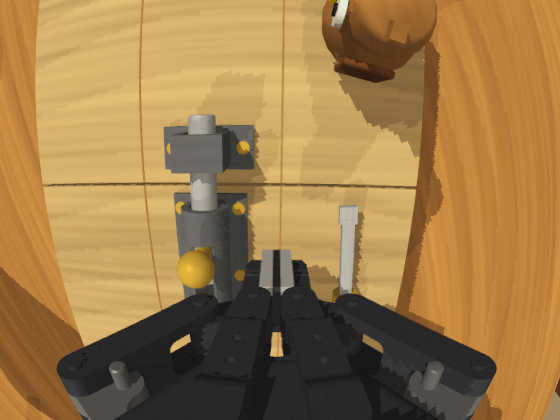

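The knob is upright at (196,268) and the fingers are at (277,268), level with it on its +x side. Now I push towards chest -x.

>>> jog_arm(series=[[[0, -1, 0, 0, 0], [0, -1.5, 0, 0, 0], [0, -2, 0, 0, 0], [0, -2.4, 0, 0, 0], [0, -2.8, 0, 0, 0], [0, -3.2, 0, 0, 0], [0, -3.4, 0, 0, 0], [0, -3.4, 0, 0, 0]]])

```text
t: 7.5
position: [0.5245, -0.0455, 0.1351]
orientation: [[0.317, 0.948, -0.001], [0.948, -0.317, 0.0], [-0.0, -0.001, -1.0]]
contact_force: [-0.0, -0.2, -0.1]
gripper_width: 0.002
finger_force: 0.0
```

The knob is turning with little force. I keep going, then lower onto the ball.

>>> jog_arm(series=[[[0, -0.4, 0.1, 0, 0], [0, -0.8, 0.2, 0, 0], [0, -1.2, 0.3, 0, 0], [0, -1.6, 0.3, 0, 0], [0, -2.0, 0.3, 0, 0], [0, -2.4, 0.3, 0, 0], [0, -2.4, 0.3, 0, 0]]])

```text
t: 8.38
position: [0.5014, -0.0377, 0.1323]
orientation: [[0.317, 0.948, -0.001], [0.948, -0.317, 0.0], [0.0, -0.001, -1.0]]
contact_force: [0.7, 0.3, 0.8]
gripper_width: -0.0
finger_force: 0.3
```

```bash
python3 - <<'E'
from rig import arm
from h import *
rep(arm)
cv2.imwrite("pics/w4.png",arm.grab_frame("wrist"))
E
```

```text
t 8.375 p [ 0.5014 -0.0377  0.1323] chest mm [-18.5 -30.8] toolx deg 71.49 tilt [-8.e-04  3.e-04 -1.e+00] F [0.69 0.32 0.78] w -9.549767335677404e-05
```

View pics/w4.png

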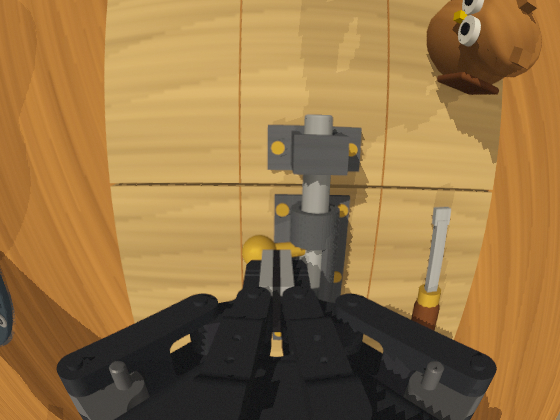

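The knob is nearly down, with the ball at (260,250) just ahead of the finger. I continue over it and press down past the barrel.

>>> jog_arm(series=[[[0, -0.4, 0, 0, 0], [0, -0.8, 0, 0, 0], [0, -1.2, 0, 0, 0], [0, -1.5, 0.1, 0, 0], [0, -1.5, 0.3, 0, 0], [0, -1.5, 0.5, 0, 0], [0, -1.5, 0.5, 0, 0]]])

```text
t: 9.3
position: [0.4876, -0.0329, 0.129]
orientation: [[0.317, 0.948, 0.001], [0.948, -0.317, 0.0], [0.001, 0.001, -1.0]]
contact_force: [-8.5, 2.3, 22.5]
gripper_width: -0.0
finger_force: 11.8
```

There is a firm reaction of 22 N down on the ball, which is the notch's stop. I rise and look.

>>> jog_arm(series=[[[0, 0, -2, 0, 0], [0, 0, -6, 0, 0], [0, 0, -10, 0, 0], [-3, 0, -12, 0, 0], [-5, 0, -12, 0, 0], [-5, 0, -12, 0, 0], [-5, 0, -12, 0, 0]]])

```text
t: 10.18
position: [0.472, -0.0803, 0.2469]
orientation: [[0.318, 0.948, -0.001], [0.948, -0.318, 0.0], [0.0, -0.001, -1.0]]
contact_force: [-0.0, 0.4, -0.6]
gripper_width: 0.001
finger_force: 0.0
```

```bash
python3 - <<'E'
from rig import arm
from h import *
rep(arm)
cv2.imwrite("pics/w5.png",arm.grab_frame("wrist"))
E
```

```text
t 10.175 p [ 0.472  -0.0803  0.2469] chest mm [-32.9 -80.5] toolx deg 71.47 tilt [-6.e-04  4.e-04 -1.e+00] F [-0.01  0.41 -0.61] w 0.0006795034414989091
```

View pics/w5.png

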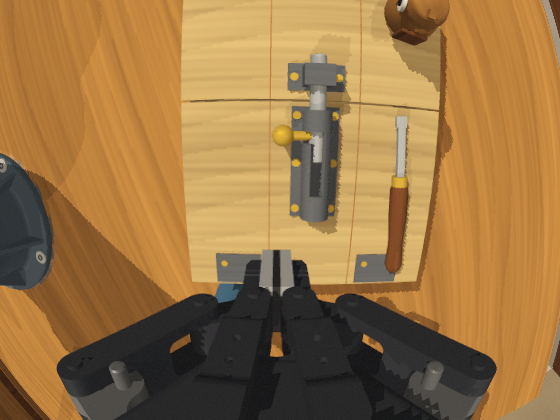

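The knob lies on the -x side at (283,135) and the bolt is through the keeper. A quick numeric check before handing in.

```bash
python3 - <<'E'
from rig import arm
from h import *
c=arm.calibration("wrist");f=210/np.tan(np.radians(c['vfov'])/2)
R=cv2.Rodrigues(c['rvec'])[0];o=-R.T@c['tvec'];u=(283,135)
v=np.array([u[0]-c['cx'],u[1]-c['cy']]);r=np.hypot(*v);th=r/f
d=R.T@np.array([*(v/r*np.sin(th)),np.cos(th)])
p=o+d*(.122-o[2])/d[2];q=R2.T@(p[:2]-C)*1000;print(q)
if abs(q[0]+28.6)<4 and abs(q[1]+30)<4: print(arm.job_done())
E
```

```text
[-27.44578196 -26.51723464]
the job is handed in; nothing more can be done
None
```

The bolt was pushed home to its stop and the knob turned down against the notch stop without being gripped. The last wrist view put the ball at chest (-27, -27) mm, against an expected (-29, -30), and I handed the job in at about 10 s; no verdict came back.

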